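# Lock the keyhole drill template onto its jig

### The job

Fit the blue drill template onto the wooden drill jig: lower it flat with the large round end of its keyhole over the stud's head, then slide it along the jig until the stud is at the closed end of the slot, so that the template is locked under the head and lies square over the jig with its brass bushes above the three drilled spots. Let go of it, and leave the red template where it is.

Things in the scene. Friction and masses are not known exactly. Their poses are not given: they have to be found in the camera images.
- template_blue: Loose blue plate 168x72x5 mm, 0.27 kg, black block handle, keyhole. Origin: on its underside, below the handle's middle; x along the plate to the keyhole, z up. Plate: x -70 to 98 mm, y -36 to 36, z 0 to 5. Handle: 40 mm long in x, 16 thick in y, z 8 to 53, on a 46x28 mm steel foot (z 5 to 8). Balance point about 10 mm from the origin. 3 brass bushes in a row at x -52, top z 11.
- mouth (a point): Centre of the round mouth of the blue plate's keyhole, at the underside: x +46 mm, y 0 in the plate's frame, same axes. Mouth diameter 44 mm; from it a slot 20 mm wide runs in +x to a rounded closed end at plate x +88.
- template_red: The wrong template, a bystander to be left alone: same size, handle and axes as the blue one but painted red, with only a plain 44 mm round hole and no slot, so it cannot lock.
- jig: Fixed wooden block 188x80x22 mm with a steel stud. Origin: on the bench, below where the blue plate's origin belongs when locked (both x axes then agree); x runs to the stud. Block: x -80 to 108 mm, y -40 to 40, top z 22. Plate goes down over the head with its origin at jig x +32, then slides 32 mm in jig -x; the slot end meets the stem 5 mm farther. 3 dark drilled spots at x -52.
- stud (a point): Foot of the stud, on its axis, on the jig's top face, at jig x +78 mm, y 0, z 22. Stem 10 mm in diameter, 10 mm free gap from the jig's top to the head's underside; head 24 mm in diameter, 6 mm thick (its top 16 mm above the jig's top).
Not all that is in view belongs to the job. Of the things that look like the template_blue, the larger one is meant.

How it is judged:
At the end, for the whole second after the job is handed in: The blue template lies flat on the jig (within 5 mm and 5 degrees), with the stud in the slot no more than 16 mm short of the centre of the slot's end, its length along the jig within 15 degrees and its origin within 30 mm of the jig's origin, and it is at rest (x of stud in the frame of template_blue between 0.062 and 0.092 m and y of stud in the frame of template_blue between -0.012 and 0.012 m and z of stud in the frame of template_blue between -0.005 and 0.005 m and angle between template_blue's own z axis and vertical below 0.09 rad and angle between the x axis of template_blue and the x axis of jig, either way round below 0.26 rad and horizontal distance between template_blue and jig below 0.03 m and linear speed of template_blue below 0.02 m/s); the robot touches nothing.
It fails at once if the red template is moved more than 25 mm (distance of template_red from where it was at the start of the episode above 0.025 m).
It also fails if it takes over 32 s, if anything falls off the work surface, if the arm or the gripper's body presses on something with over 40 N, if the wrist force passes 120 N, or if a joint passes its speed limit or range.

### The arm

A 6-joint arm with a two-finger parallel gripper is mounted at the origin on a cart in front of the work surface, level with it; the furniture and walls round the work are solid. World frame = base frame: x ahead of the robot, y to its left, z up, the work surface at z = 0. Lengths are in m, angles in rad, forces in N, time in s.
With the tool pointing down it reaches from about 0.375 to 0.975 m from the base axis. Payload 3.8 kg.
Tool frame: the origin (TCP) lies between the finger pads; the fingertips stand 19 mm ahead of it and the grasp point (between the pads) is the TCP (robot.finger_overhang is the distance from the TCP to the fingertips, in m); z points along the fingers, y is the line along which they close (so a half turn about z gives the same grasp; the last joint's range is limited). The gripper opens to 85 mm and grips with 20 to 120 N. Pads are 22 mm wide; open, the fingers measure 114 mm over their backs; the gripper's body (76 mm by 85 mm) begins 54 mm behind the grasp point. The pads swing forward as they close: fully open they stand 13 mm farther back than shut.
Start: joints at [1.169, 0.264, 1.604, -0, 1.274, -0.037], TCP at [0.241, 0.631, 0.25] pointing down, gripper open.
Joint ranges: [-2.63, 2.63], [-0.94, 2.18], [0.31, 2.57], [-1.31, 4.45], [0, 2.66], [-2.55, 2.55]. Speed limits (rad/s): [2.57, 2.57, 3.14, 3.14, 3.14, 3.14].

### API

Orientations are given as a unit quaternion [w, x, y, z].
In Python, from workcell import robot gives the robot as it stands.
- The arm moves only by the shell command python3 -m inch 'ROWS' [OPENING]. ROWS is JSON, a list of rows, each an object of numbers: "dx", "dy", "dz": the shift along the tool's x, y, z in mm; "spin": the turn about the tool's z in rad. In form: [{"dx": .., "dy": .., "dz": .., "spin": ..}, ...]. A call has 1 to 12 rows; each row shifts and turns the commanded pose from where the row before left it, along the tool's axes as they then stand; what a row does not reach is not made up. A row lasts 1/12 s, in which the tool goes at most 41.7 mm and 7.16 degrees, less where a joint would pass 70% of its speed; a pose out of reach is approached as far as the arm can. A call is refused whole if a number of a shift passes 41.7 or a number of a turn 0.125, either way. A call with a gripper value outside its range is refused whole. OPENING is the finger opening in mm, from 0 to 85.4, set as the call begins (- or left out, the last holds). The fingers move at their own pace and stop on an object; the grip force is fixed at half the most. Time passes only in rows, so rows that do not move let the fingers close. It gives the time, the measured TCP pose, the force, the opening and the grip force at its end, in the units of the state.
- robot.read_state(): the state, without advancing time (a new reading comes with each control period).
- robot.camera(name): name is "scene" or "top" or "wrist"; returns a dict with "frame" (400x640x3 uint8, blue, green, red), "range_z" (400x640 float32, m along the optical axis (not along the pixel's ray), 0 where there is no reading), "camera_matrix" (3x3 intrinsics, pixels), "k1" (the pictures are not rectified: a ray, as slopes to the right and down, at radius r is drawn at 1 + k1 r^2 times it, then the intrinsics apply), "R" (3x3) and "t" (3): a world point X has camera coordinates R X + t. Camera axes: x right, y down, z forward; pixel columns grow to the right and rows downward; lengths in m; the calibration is good to about 2 mm. A picture is of the moment at which its call begins.
- robot.close_job(): hands the job in; it is judged then, once.
Trained networks look in the newest picture that a camera, given by its name, has taken for a name from the list of things; names that differ only in an ending like _2 or _b are one class to them, and where a whole thing is asked for, a point or a joint stands for the part that bears it (a point fixed in the world has none). Each returns a list of dicts, best first, with "conf" (0 to 1); they miss things now and then, are a little off and sometimes report something else, mostly with a low value. They report only what shows in the picture. A call takes as long as a camera call. They do not tell look-alikes from the thing itself.
- robot.masks_of(camera, query): "pixels" (400x640 bool, what is visible of it) and "point" ([row, column] in pixels, amid what is visible of it).
- robot.spot_point(camera, query): "point" ([row, column] in pixels: a listed point, or the origin of a listed thing).
The state is a dict: "time_s": time; "joint_positions": joint angles; "qd": joint speeds; "joint_torque": joint torques, N m; "eef_pos": TCP position; "tool_rot": TCP orientation; "wrist_force": force on the tool from outside, world axes, zero at the start; "wrist_torque": the same for the moment, N m; "grip_width": opening from 0.0 (shut) to 1.0 (fully open); "grip_force": force on a finger pad.
Only numpy, scipy, OpenCV 4.12 (cv2) and the standard library are available. Lean on these libraries where they do the work, as an engineer would, in place of code of your own. Each camera call takes 0.05 s, during which the arm holds its last target. There are 200 camera calls.

## Working session

There is one attempt and no reset: what is moved stays moved. The work goes in short steps, Python scripts to look and compute and a shell command to move; the robot and the scene stay as the last step left them, time stands still between calls to the robot, and variables do not carry over. Pictures are saved under pics/ and viewed, at most 10 in all, crops included, and the job is handed in when it is done.

```bash
mkdir -p pics
cat > h.py <<'E'
import numpy as np,cv2
from workcell import robot
def unproj(c,px,z=None,depth=None):
    """px: Nx2 (row,col) -> world; on plane z or by depth image"""
    px=np.atleast_2d(px).astype(float);K=np.array(c["camera_matrix"]);k=c["k1"]
    d=cv2.undistortPoints(px[:,::-1].reshape(-1,1,2).copy(),K,np.array([k,0,0,0.])).reshape(-1,2)
    r=np.c_[d,np.ones(len(d))];R=np.array(c["R"]);t=np.array(c["t"])
    o=-R.T@t;w=r@R
    if z is None:
        i=px.round().astype(int);s=c["range_z"][i[:,0],i[:,1]]
        return o+w*s[:,None]
    return o+w*((z-o[2])/w[:,2])[:,None]
E
python3 - <<'E'
from h import *
c={}
for n in("top","scene"):
    c[n]=robot.camera(n);cv2.imwrite(f"pics/{n}0.png",c[n]["frame"])
    for q in("template_blue","template_red","jig"):
        for m in robot.masks_of(n,q):
            p=np.argwhere(m["pixels"]);w=unproj(c[n],p);w=w[w[:,2]<.3]
            print(n,q,round(m["conf"],2),np.round(m["point"]),len(p),np.median(w,0).round(3),cv2.minAreaRect((w[:,:2]*1000).astype(np.float32)))
        for m in robot.spot_point(n,q): print("  sp",q,round(m["conf"],2),np.round(m["point"]),unproj(c[n],m["point"],0.022 if q=="jig" else 0.0).round(3))
    for q in("mouth","stud"):
        for m in robot.spot_point(n,q): print("  sp",q,round(m["conf"],2),np.round(m["point"]),unproj(c[n],m["point"],0.022 if q=="stud" else 0).round(3),unproj(c[n],m["point"]).round(3))
s=robot.read_state();print(s["eef_pos"],s["tool_rot"],s["grip_width"],s["time_s"])
E
```

```text
top template_blue 0.84 [235. 344.] 869 [ 0.463 -0.161  0.006] ((481.2227478027344, -159.84524536132812), (165.0128173828125, 72.09378051757812), 2.3983027935028076)
  sp template_blue 0.73 [235. 342.] [[ 0.467 -0.155  0.   ]]
  sp template_blue 0.57 [173. 206.] [[0.681 0.306 0.   ]]
top template_red 0.57 [232. 389.] 982 [ 0.479 -0.31   0.005] ((490.584716796875, -313.1214599609375), (72.087890625, 169.843505859375), 88.09184265136719)
  sp template_red 0.59 [235. 387.] [[ 0.465 -0.306  0.   ]]
  sp jig 0.71 [220. 437.] [[ 0.512 -0.473  0.022]]
  sp mouth 0.89 [167. 210.] [[0.703 0.29  0.   ]] [[ 0.704  0.291 -0.006]]
  sp mouth 0.75 [221. 341.] [[ 0.513 -0.153  0.   ]] [[ 0.512 -0.153  0.005]]
  sp stud 0.88 [192. 436.] [[ 0.608 -0.472  0.022]] [[ 0.605 -0.467  0.04 ]]
scene template_blue 0.47 [159. 255.] 135 [0.678 0.313 0.01 ] ((676.2008056640625, 321.26739501953125), (56.36654281616211, 66.99697875976562), 24.344125747680664)
scene template_blue 0.28 [267. 417.] 1651 [ 0.518 -0.474  0.023] ((534.6967163085938, -462.7255554199219), (96.16947937011719, 193.5041046142578), 87.8339233
[... 365 characters left out ...]
.85 [269. 420.] 1680 [ 0.519 -0.474  0.023] ((548.7510986328125, -462.95635986328125), (96.7706298828125, 221.61036682128906), 87.83392333984375)
  sp jig 0.89 [274. 415.] [[ 0.493 -0.483  0.022]]
  sp mouth 0.81 [226. 324.] [[ 0.524 -0.141  0.   ]] [[ 0.522 -0.143  0.002]]
  sp mouth 0.71 [160. 265.] [[0.705 0.306 0.   ]] [[0.698 0.299 0.005]]
  sp stud 0.56 [251. 429.] [[ 0.599 -0.464  0.022]] [[ 0.599 -0.464  0.022]]
  sp stud 0.31 [275. 416.] [[ 0.492 -0.486  0.022]] [[ 0.491 -0.487  0.024]]
  sp stud 0.2 [229. 323.] [[ 0.489 -0.167  0.022]] [[ 0.506 -0.153  0.005]]
[0.24080483 0.63058266 0.2503053 ] [-6.57881618e-06  1.81384953e-01  9.83412171e-01  1.16073138e-05] 0.9969663637021119 0.9
```

View pics/top0.png

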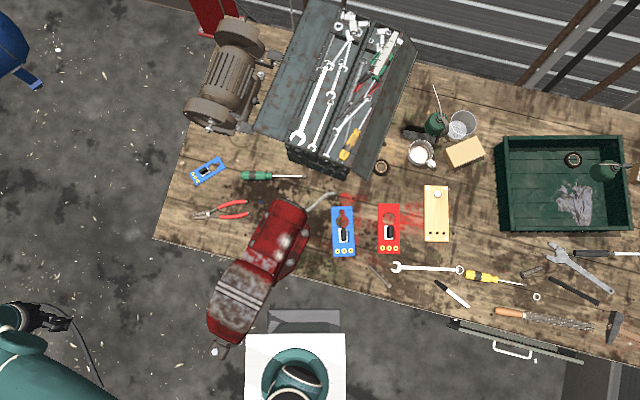

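View pics/scene0.png

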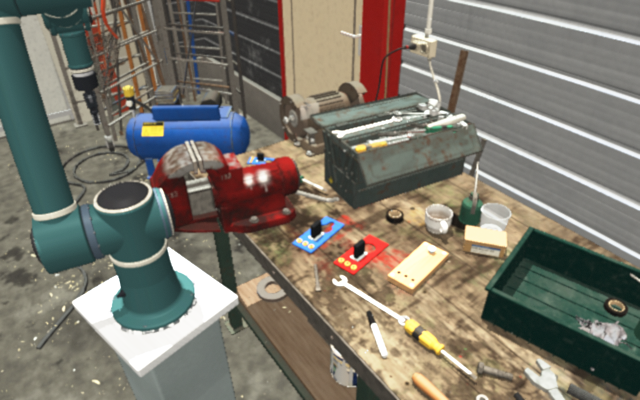

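The blue template (col 343, row 232), red (389, 228) and jig (437, 212, stud at 437,193) stand side by side, all pointing roughly along world +x. The other blue one (208,170) is the small look-alike. The red vise (285,230) lies in my path, so I check its height.

Run:
```python
from h import *
c=robot.camera("top")
p=np.argwhere(np.ones((400,640),bool));w=unproj(c,p);g=(c["range_z"].ravel()>0)
for y0 in np.arange(-.6,.75,.1):
    print(round(y0,1),[round(float(np.percentile(w[m,2],98)),2) if (m:=g&(abs(w[:,1]-y0)<.05)&(abs(w[:,0]-x0)<.05)).sum()>5 else None for x0 in np.arange(.1,.9,.1)])
# jig yaw: top face pixels
m=g&(abs(w[:,2]-.022)<.006)&(abs(w[:,1]+.47)<.07)&(abs(w[:,0]-.53)<.14)
print(m.sum(),cv2.minAreaRect((w[m][:,:2]*1000).astype(np.float32)))
```

```text
-0.6 [-0.11, 0.02, 0.03, 0.01, 0.01, 0.01, 0.05, 0.08]
-0.5 [-0.85, 0.01, 0.02, 0.02, 0.03, 0.04, 0.06, 0.11]
-0.4 [-0.85, 0.0, 0.01, 0.01, 0.03, 0.03, 0.06, 0.06]
-0.3 [-0.85, -0.0, 0.01, 0.01, 0.05, 0.01, 0.16, 0.21]
-0.2 [0.0, -0.76, 0.01, 0.01, 0.05, 0.2, 0.22, 0.22]
-0.1 [0.3, -0.01, 0.0, 0.01, 0.01, 0.06, 0.22, 0.22]
-0.0 [0.32, -0.0, 0.21, 0.21, 0.18, 0.17, 0.22, 0.22]
0.1 [0.01, 0.27, 0.27, 0.25, 0.18, 0.15, 0.21, 0.23]
0.2 [0.16, 0.26, 0.27, 0.26, 0.01, 0.01, 0.03, 0.24]
0.3 [0.72, 0.71, None, 0.0, 0.01, 0.01, 0.04, 0.24]
0.4 [0.72, 0.71, -0.85, 0.0, 0.01, 0.01, 0.01, 0.01]
0.5 [-0.85, 0.68, 0.62, -0.85, 0.0, None, None, None]
0.6 [-0.85, 0.47, 0.48, -0.85, -0.85, None, None, None]
0.7 [-0.85, -0.85, 0.32, -0.85, -0.85, None, None, -0.84]
1246 ((537.0741577148438, -470.5942687988281), (81.43867492675781, 191.148681640625), 87.92351531982422)
```

```bash
python3 -m inch '[{"dz":-38,"spin":-0.1},{"dz":-38,"spin":-0.1},{"dz":-38,"spin":-0.1},{"dz":-38,"spin":-0.1},{"dx":-28,"dy":-29},{"dx":-28,"dy":-29},{"dx":-28,"dy":-29},{"dx":-28,"dy":-29},{"dx":-28,"dy":-29},{"dx":-28,"dy":-29},{"dx":-28,"dy":-29},{"dx":-28,"dy":-29}]' 85
```

```text
$[0]: bad value
```

```bash
python3 -m inch '[{"dx":0,"dy":0,"dz":-38,"spin":-0.1},{"dx":0,"dy":0,"dz":-38,"spin":-0.1},{"dx":0,"dy":0,"dz":-38,"spin":-0.1},{"dx":0,"dy":0,"dz":-38,"spin":-0.1},{"dx":-28,"dy":-29,"dz":0,"spin":0},{"dx":-28,"dy":-29,"dz":0,"spin":0},{"dx":-28,"dy":-29,"dz":0,"spin":0},{"dx":-28,"dy":-29,"dz":0,"spin":0},{"dx":-28,"dy":-29,"dz":0,"spin":0},{"dx":-28,"dy":-29,"dz":0,"spin":0},{"dx":-28,"dy":-29,"dz":0,"spin":0},{"dx":-28,"dy":-29,"dz":0,"spin":0}]' 85
```

```text
time_s: 1.95
eef_pos: [0.4739, 0.405, 0.4026]
tool_rot: [0.0, -0.018, 1.0, 0.0]
wrist_force: [1.3, 0.5, -0.1]
grip_width: 0.999
grip_force: 0.0
```

```bash
python3 -m inch '[{"dx":2,"dy":-41,"dz":0,"spin":0},{"dx":2,"dy":-41,"dz":0,"spin":0},{"dx":2,"dy":-41,"dz":0,"spin":0},{"dx":2,"dy":-41,"dz":0,"spin":0},{"dx":2,"dy":-41,"dz":0,"spin":0},{"dx":2,"dy":-41,"dz":0,"spin":0},{"dx":2,"dy":-41,"dz":0,"spin":0},{"dx":2,"dy":-41,"dz":0,"spin":0},{"dx":2,"dy":-41,"dz":0,"spin":0},{"dx":2,"dy":-41,"dz":0,"spin":0},{"dx":2,"dy":-41,"dz":0,"spin":0},{"dx":2,"dy":-41,"dz":0,"spin":0}]' &&
python3 -m inch '[{"dx":2,"dy":-40,"dz":20,"spin":0},{"dx":2,"dy":-30,"dz":30,"spin":0},{"dx":0,"dy":0,"dz":40,"spin":0},{"dx":0,"dy":0,"dz":40,"spin":0},{"dx":0,"dy":0,"dz":20,"spin":0},{"dx":0,"dy":0,"dz":0,"spin":0}]'
cat > look.py <<'E'
import sys
from h import *
tag=sys.argv[1];c=robot.camera("wrist");cv2.imwrite(f"pics/{tag}.png",c["frame"])
s=robot.read_state();print(s["time_s"],s["eef_pos"].round(4) if hasattr(s["eef_pos"],"round") else s["eef_pos"],np.round(s["tool_rot"],4),np.round(s["joint_positions"],2))
for q in("template_blue","template_red","jig"):
    for m in robot.masks_of("wrist",q):
        p=np.argwhere(m["pixels"]);w=unproj(c,p);w=w[(w[:,2]<.1)]
        if len(w)>20: print(q,round(m["conf"],2),np.round(m["point"]),len(p),np.median(w,0).round(3),np.percentile(w[:,2],[5,50,95]).round(3),cv2.minAreaRect((w[:,:2]*1000).astype(np.float32)))
for q,z in(("template_blue",0),("jig",0.022),("mouth",0.005),("stud",.038)):
    for m in robot.spot_point("wrist",q): print("sp",q,round(m["conf"],2),np.round(m["point"]),unproj(c,m["point"],z).round(4))
E
python3 look.py w1
```

```text
time_s: 2.95
eef_pos: [0.4656, -0.0878, 0.4027]
tool_rot: [0.001, -0.018, 1.0, -0.0]
wrist_force: [0.7, 0.6, 0.0]
grip_width: 0.999
grip_force: 0.0
time_s: 3.45
eef_pos: [0.4608, -0.1517, 0.248]
tool_rot: [-0.005, -0.017, 1.0, 0.002]
wrist_force: [-0.9, -0.3, -0.4]
grip_width: 0.996
grip_force: 0.0
3.5 [ 0.4627 -0.1522  0.2515] [-0.0029 -0.0174  0.9998  0.0011] [-0.37 -0.09  1.99 -0.    1.25 -1.97]
template_blue 0.95 [166. 307.] 7158 [ 0.458 -0.158  0.005] [0.003 0.005 0.052] ((478.7637634277344, -157.7130889892578), (168.91773986816406, 72.45735931396484), 2.136045217514038)
template_blue 0.89 [323. 610.] 1933 [0.681 0.301 0.003] [-0.     0.003  0.034] ((702.8838500976562, 310.98077392578125), (89.83346557617188, 122.17867279052734), 29.940488815307617)
template_blue 0.22 [168. 178.] 7033 [ 0.466 -0.304  0.005] [0.003 0.005 0.052] ((488.29058837890625, -311.43438720703125), (73.93678283691406, 170.190673828125), 88.31066131591797)
template_red 0.75 [169. 179.] 7236 [ 0.466 -0.304  0.005] [0.003 0.005 0.051] ((489.43609619140625, -312.6302185058594), (76.33357238769531, 173.95358276367188), 88.47188568115234)
template_red 0.56 [206.  62.] 9815 [ 0.523 -0.46   0.021] [0.006 0.021 0.023] ((542.609619140625, -479.8276672363281), (103.29362487792969, 205.08782958984375), 87.76932525634766)
jig 0.74 [211.  64.] 9688 [ 0.523 -0.46   0.021] [0.007 0.021 0.023] ((542.6194458007812, -479.64581298828125), (102.9169921875, 205.0369873046875), 87.77552795410156)
sp template_blue 0.9 [318. 605.] [[0.6832 0.3043 0.    ]]
sp template_blue 0.74 [171. 310.] [[ 0.4689 -0.1557  0.    ]]
sp jig 0.64 [206.  73.] [[ 0.516  -0.4434  0.022 ]]
sp mouth 0.75 [325. 588.] [[0.6918 0.2735 0.005 ]]
sp mouth 0.72 [203. 311.] [[ 0.5081 -0.1531  0.005 ]]
sp stud 0.83 [262.  66.] [[ 0.5836 -0.456   0.038 ]]
```

View pics/w1.png

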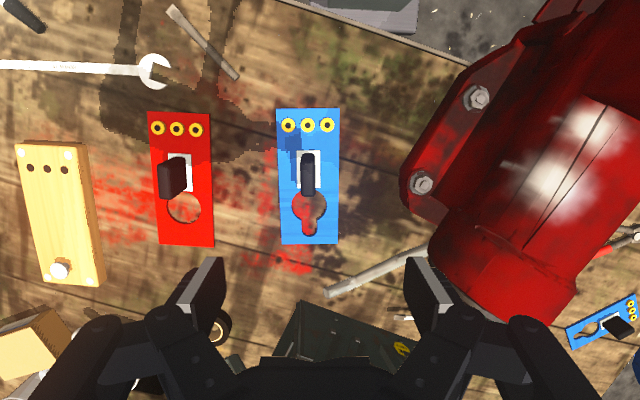

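Blue is at origin (0.465,-0.158), yaw 2.1° (picture: 308,170), sizes match (169x72). The jig is at col 62 with its stud at (60,270). Going down to the handle.

```bash
python3 -m inch '[{"dx":-5,"dy":-6,"dz":38,"spin":0},{"dx":0,"dy":0,"dz":38,"spin":0},{"dx":0,"dy":0,"dz":38,"spin":0},{"dx":0,"dy":0,"dz":38,"spin":0},{"dx":0,"dy":0,"dz":28,"spin":0},{"dx":0,"dy":0,"dz":0,"spin":0},{"dx":0,"dy":0,"dz":18,"spin":0},{"dx":0,"dy":0,"dz":18,"spin":0},{"dx":0,"dy":0,"dz":0,"spin":0},{"dx":0,"dy":0,"dz":0,"spin":0}]'
```

```text
time_s: 4.68
eef_pos: [0.4706, -0.1587, 0.0395]
tool_rot: [0.0, -0.018, 1.0, -0.0]
wrist_force: [0.1, 0.3, 0.5]
grip_width: 0.998
grip_force: 0.0
```

```bash
python3 -m inch '[{"dx":2,"dy":0,"dz":4,"spin":0},{"dx":0,"dy":0,"dz":0,"spin":0},{"dx":0,"dy":0,"dz":0,"spin":0},{"dx":0,"dy":0,"dz":0,"spin":0},{"dx":0,"dy":0,"dz":0,"spin":0},{"dx":0,"dy":0,"dz":0,"spin":0},{"dx":0,"dy":0,"dz":0,"spin":0},{"dx":0,"dy":0,"dz":0,"spin":0},{"dx":0,"dy":0,"dz":0,"spin":0},{"dx":0,"dy":0,"dz":0,"spin":0}]' 5
```

```text
time_s: 5.52
eef_pos: [0.4685, -0.1589, 0.0349]
tool_rot: [0.001, -0.018, 1.0, -0.0]
wrist_force: [-0.4, 0.5, 5.6]
grip_width: 0.18
grip_force: 60.0
```

```bash
python3 -m inch '[{"dx":0,"dy":0,"dz":-20,"spin":0},{"dx":0,"dy":0,"dz":-35,"spin":0},{"dx":0,"dy":0,"dz":-35,"spin":0},{"dx":-5,"dy":-20,"dz":-35,"spin":0},{"dx":-6,"dy":-30,"dz":-27,"spin":0},{"dx":-6,"dy":-30,"dz":-24,"spin":0.035},{"dx":-6,"dy":-30,"dz":-24,"spin":0.035},{"dx":-6,"dy":-30,"dz":-12,"spin":0},{"dx":-6,"dy":-20,"dz":0,"spin":0},{"dx":0,"dy":0,"dz":0,"spin":0},{"dx":0,"dy":0,"dz":0,"spin":0}]' && python3 look.py w2
```

```text
time_s: 6.43
eef_pos: [0.5033, -0.3188, 0.2449]
tool_rot: [-0.001, 0.018, 1.0, 0.001]
wrist_force: [-0.1, 0.3, -3.0]
grip_width: 0.179
grip_force: 59.3
6.4833 [ 0.5029 -0.3177  0.2444] [-0.0015  0.0178  0.9998  0.0012] [-0.61  0.12  1.79  0.    1.24 -2.14]
template_red 0.76 [ 89. 315.] 2323 [ 0.422 -0.309  0.005] [0.003 0.005 0.011] ((421.7715759277344, -308.5628662109375), (75.1104507446289, 35.994808197021484), 87.87529754638672)
jig 0.81 [188. 190.] 10875 [ 0.523 -0.465  0.021] [0.014 0.021 0.023] ((538.1937255859375, -475.3485107421875), (92.70704650878906, 195.9599609375), 87.57478332519531)
jig 0.35 [192. 316.] 24780 [ 0.443 -0.354 -0.001] [-0.002 -0.001  0.   ] ((537.3008422851562, -320.03192138671875), (173.73907470703125, 196.14488220214844), 88.2060775756836)
sp template_blue 0.56 [240. 314.] [[ 0.6034 -0.3232  0.    ]]
sp jig 0.6 [182. 195.] [[ 0.5142 -0.4556  0.022 ]]
sp stud 0.62 [245. 192.] [[ 0.5867 -0.4651  0.038 ]]
```

View pics/w2.png

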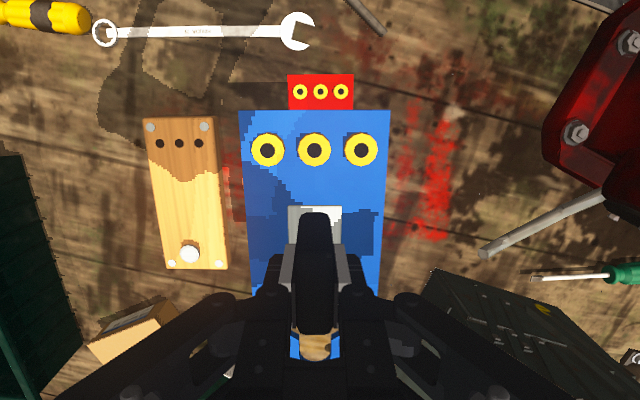

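The jig is in clear view: stud head at (col 190,row 253), spots at (160,143), (179,143), (199,143); the blue plate is in hand with bushes at (267,150), (315,150), (361,150). I compute jig pose and in-hand offset.

Run:
```python
from h import *
c=robot.camera("wrist");s=robot.read_state();e=np.array(s["eef_pos"]);print(e,np.round(s["tool_rot"],4))
f=c["frame"];
sp=unproj(c,[[143,160],[143,179],[143,199]],.022);print("spots",sp.round(4))
W=unproj(c,np.argwhere(np.ones((400,640),bool)));g=c["range_z"].ravel()>0
# stud head by height near
m=g&(abs(W[:,2]-.037)<.006)&(np.hypot(W[:,0]-.6,W[:,1]+.468)<.035)
print("head",m.sum(),np.median(W[m],0).round(4),W[m].mean(0).round(4),cv2.minEnclosingCircle((W[m][:,:2]*1000).astype(np.float32)))
m=g&(abs(W[:,2]-.022)<.004)&(abs(W[:,1]+.47)<.06)&(abs(W[:,0]-.53)<.12)
print("top z",np.median(W[m],0).round(4),cv2.minAreaRect((W[m][:,:2]*1000).astype(np.float32)))
# blue plate in hand
b=((f[...,0].astype(int)-f[...,2])>70).ravel()&g&(W[:,2]>.15)&(W[:,2]<.26)
P=W[b];zmed=np.median(P[:,2]);P=P[abs(P[:,2]-zmed)<.006]
A=np.c_[P[:,:2],np.ones(len(P))];k=np.linalg.lstsq(A,P[:,2],rcond=None)[0]
print("plate top",zmed,"slope",k.round(4),"minx",np.percentile(P[:,0],[.3]),"y",np.percentile(P[:,1],[.3,99.7]),e-P.mean(0))
zp=zmed+.006
bu=unproj(c,[[150,267],[150,315],[150,361]],zp);print("bushes",bu.round(4))
```

```text
[ 0.50395039 -0.31762732  0.24617231] [-1.000e-04  1.700e-02  9.999e-01  1.000e-04]
spots [[ 0.4701 -0.4881  0.022 ]
 [ 0.471  -0.4665  0.022 ]
 [ 0.472  -0.444   0.022 ]]
head 290 [ 0.5971 -0.4705  0.0367] [ 0.5973 -0.4705  0.0365] ((598.1888427734375, -471.3659973144531), 11.831498146057129)
top z [ 0.521  -0.4669  0.0215] ((534.618896484375, -469.6675109863281), (80.49705505371094, 187.5052947998047), 87.59736633300781)
plate top 0.21560546462996438 slope [-1.500e-03  1.000e-04  2.164e-01] minx [0.43065698] y [-0.35334223 -0.28028257] [ 0.03388421 -0.0015178   0.03056638]
bushes [[ 0.4483 -0.3379  0.2216]
 [ 0.4491 -0.3154  0.2216]
 [ 0.4498 -0.2938  0.2216]]
```

```bash
python3 - <<'E'
from h import *
c=robot.camera("top");W=unproj(c,np.argwhere(np.ones((400,640),bool)));g=c["range_z"].ravel()>0
for y in np.arange(-.58,-.39,.02):
    m=g&(abs(W[:,1]-y)<.01)&(W[:,2]>.012)&(W[:,0]>.635)&(W[:,0]<.8)
    print(round(y,2),m.sum(),W[m][:,0].min().round(3) if m.any() else None,W[m][:,2].max().round(3) if m.any() else None)
E
python3 -m inch '[{"dx":-8,"dy":-25,"dz":0,"spin":0.008},{"dx":-10,"dy":-25,"dz":5,"spin":0},{"dx":-10,"dy":-25,"dz":20,"spin":0},{"dx":-10,"dy":-25,"dz":25,"spin":0},{"dx":-10,"dy":-25,"dz":25,"spin":0},{"dx":-8,"dy":-25,"dz":25,"spin":0},{"dx":0,"dy":0,"dz":30,"spin":0},{"dx":0,"dy":0,"dz":0,"spin":0},{"dx":0,"dy":0,"dz":0,"spin":0},{"dx":0,"dy":0,"dz":0,"spin":0}]'
python3 - <<'E'
from h import *
for n in("wrist","scene"):
  c=robot.camera(n);cv2.imwrite(f"pics/{n}3.png",c["frame"][190:310,360:480].repeat(5,0).repeat(5,1) if n=="scene" else c["frame"])
E
```

```text
-0.58 141 0.706 0.082
-0.56 168 0.696 0.085
-0.54 172 0.689 0.08
-0.52 127 0.69 0.054
-0.5 33 0.737 0.095
-0.48 0 None None
-0.46 106 0.688 0.066
-0.44 74 0.701 0.068
-0.42 47 0.716 0.063
-0.4 62 0.701 0.063
time_s: 7.77
eef_pos: [0.5541, -0.4704, 0.1171]
tool_rot: [0.0, 0.021, 1.0, -0.0]
wrist_force: [0.8, -0.4, -1.4]
grip_width: 0.179
grip_force: 59.6
```

View pics/scene3.png

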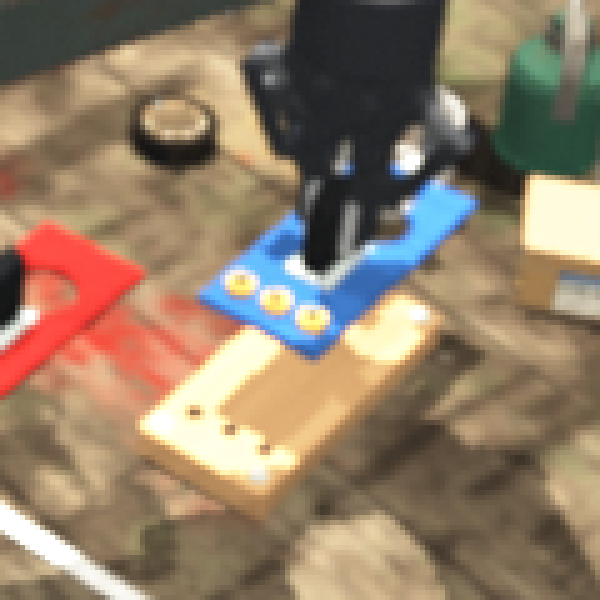

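View pics/wrist3.png

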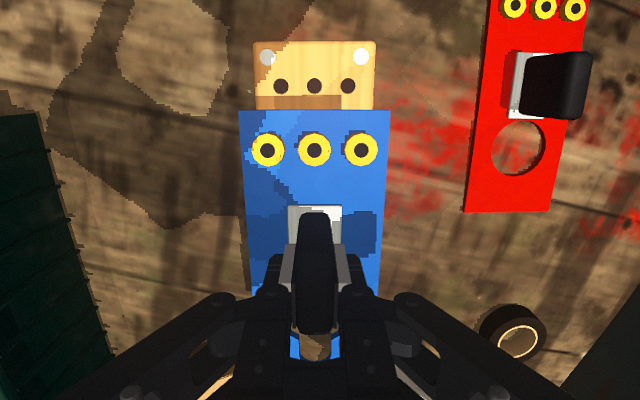

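The plate is square over the jig and centred on it (jig mid col 315, plate 314). Lowering.

```bash
python3 -m inch '[{"dx":-1,"dy":1,"dz":20,"spin":0},{"dx":0,"dy":0,"dz":16,"spin":0},{"dx":0,"dy":0,"dz":10,"spin":0},{"dx":0,"dy":0,"dz":6,"spin":0},{"dx":0,"dy":0,"dz":4,"spin":0},{"dx":0,"dy":0,"dz":0,"spin":0},{"dx":0,"dy":0,"dz":0,"spin":0}]'
```

```text
time_s: 8.45
eef_pos: [0.5552, -0.4699, 0.0612]
tool_rot: [0.0, 0.021, 1.0, -0.0]
wrist_force: [-0.1, 0.5, -3.0]
grip_width: 0.179
grip_force: 59.8
```

```bash
python3 -m inch '[{"dx":0,"dy":0,"dz":2,"spin":0},{"dx":0,"dy":0,"dz":1,"spin":0},{"dx":0,"dy":0,"dz":0,"spin":0},{"dx":0,"dy":0,"dz":0,"spin":0}]'
```

```text
time_s: 8.78
eef_pos: [0.5548, -0.4697, 0.0575]
tool_rot: [0.0, 0.021, 1.0, -0.0]
wrist_force: [0.2, 0.1, -2.7]
grip_width: 0.178
grip_force: 59.8
```

```bash
python3 -m inch '[{"dx":5,"dy":0,"dz":0,"spin":0},{"dx":6,"dy":0,"dz":0,"spin":0},{"dx":6,"dy":0,"dz":0,"spin":0},{"dx":6,"dy":0,"dz":0,"spin":0},{"dx":5,"dy":0,"dz":0,"spin":0},{"dx":4,"dy":0,"dz":0,"spin":0},{"dx":0,"dy":0,"dz":0,"spin":0},{"dx":0,"dy":0,"dz":0,"spin":0}]'; python3 look.py w4
```

```text
time_s: 9.45
eef_pos: [0.5225, -0.4683, 0.0574]
tool_rot: [0.0, 0.022, 1.0, -0.0]
wrist_force: [-1.1, -0.6, -2.4]
grip_width: 0.182
grip_force: 59.8
9.5 [ 0.5228 -0.4684  0.0574] [ 2.000e-04  2.160e-02  9.998e-01 -1.000e-04] [-0.77  0.48  1.69  0.    0.97 -2.29]
template_blue 0.87 [194. 316.] 24505 [ 0.491 -0.467  0.027] [0.026 0.027 0.075] ((524.5369873046875, -469.2579650878906), (73.56102752685547, 150.4137420654297), 87.14024353027344)
template_red 0.96 [135. 570.] 28627 [ 0.469 -0.319  0.005] [0.003 0.005 0.04 ] ((488.517822265625, -308.5920715332031), (80.23088073730469, 172.75289916992188), 88.48092651367188)
jig 0.62 [107. 311.] 5174 [ 0.449 -0.473  0.021] [0.019 0.021 0.033] ((521.5448608398438, -469.36981201171875), (90.84455871582031, 160.749755859375), 87.83676147460938)
sp template_blue 0.81 [239. 316.] [[ 0.53   -0.4679  0.    ]]
sp stud 0.58 [350. 312.] [[ 0.5825 -0.4722  0.038 ]]
```

View pics/w4.png

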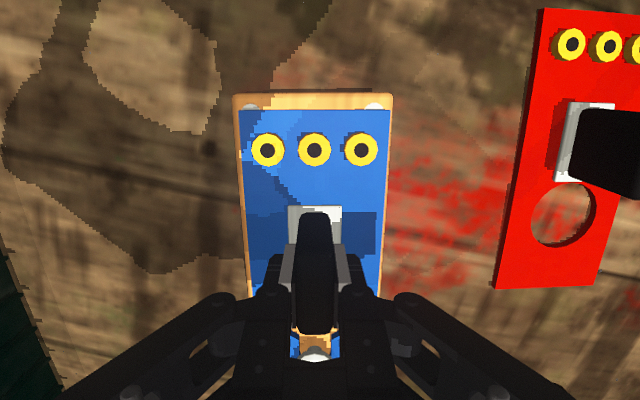

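The plate lies on the jig (top at z 0.027), square, with a 10 mm wood margin at the bush end as intended and the stud head in the slot (315,355). Letting go and backing off upward.

```bash
python3 -m inch '[{"dx":0,"dy":0,"dz":0,"spin":0},{"dx":0,"dy":0,"dz":0,"spin":0},{"dx":0,"dy":0,"dz":0,"spin":0},{"dx":0,"dy":0,"dz":0,"spin":0},{"dx":0,"dy":0,"dz":0,"spin":0},{"dx":0,"dy":0,"dz":0,"spin":0}]' 60 && python3 -m inch '[{"dx":0,"dy":0,"dz":-5,"spin":0},{"dx":0,"dy":0,"dz":-20,"spin":0},{"dx":0,"dy":0,"dz":-35,"spin":0},{"dx":0,"dy":0,"dz":-40,"spin":0},{"dx":0,"dy":0,"dz":-40,"spin":0},{"dx":0,"dy":0,"dz":-30,"spin":0},{"dx":0,"dy":0,"dz":0,"spin":0},{"dx":0,"dy":0,"dz":0,"spin":0}]' && python3 look.py w5
```

```text
time_s: 10.35
eef_pos: [0.5229, -0.4683, 0.0574]
tool_rot: [0.0, 0.021, 1.0, -0.0]
wrist_force: [0.3, -0.2, -0.6]
grip_width: 0.701
grip_force: 0.0
time_s: 11.02
eef_pos: [0.5243, -0.4696, 0.2319]
tool_rot: [0.003, 0.021, 1.0, -0.003]
wrist_force: [-0.7, -1.0, -0.3]
grip_width: 0.699
grip_force: 0.0
11.0667 [ 0.5231 -0.4685  0.2288] [ 9.000e-04  2.140e-02  9.998e-01 -9.000e-04] [-0.77  0.33  1.56 -0.    1.25 -2.29]
template_blue 0.78 [161. 317.] 8795 [ 0.51  -0.467  0.027] [0.025 0.027 0.074] ((534.2902221679688, -468.1482238769531), (74.46288299560547, 167.7855682373047), 87.86934661865234)
template_red 0.73 [111. 456.] 9083 [ 0.47  -0.318  0.005] [0.003 0.005 0.051] ((487.63153076171875, -311.4979248046875), (73.72261810302734, 168.79835510253906), 88.18295288085938)
jig 0.55 [205. 314.] 2706 [ 0.567 -0.474  0.022] [0.02  0.022 0.037] ((535.5269165039062, -470.35198974609375), (79.62484741210938, 187.74671936035156), 88.60000610351562)
sp template_blue 0.77 [164. 318.] [[ 0.5246 -0.4669  0.    ]]
sp mouth 0.66 [204. 318.] [[ 0.5707 -0.4686  0.005 ]]
sp stud 0.93 [229. 314.] [[ 0.5876 -0.4734  0.038 ]]
```

View pics/w5.png

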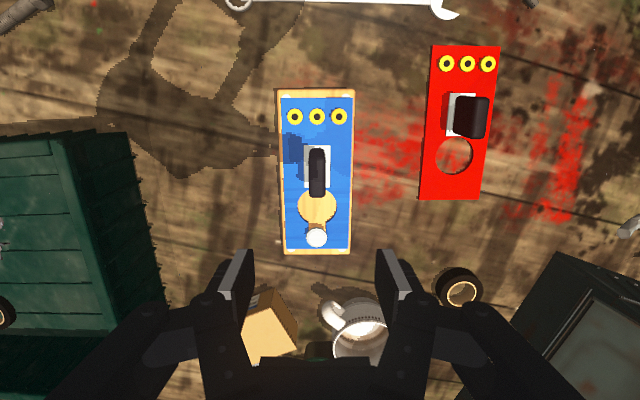

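The plate centre (0.534,-0.468) matches the jig centre. The stud head (315,237) sits at the closed end of the slot, the plate is flat, and the red template has not moved.

```bash
python3 -c "
from workcell import robot
print(robot.close_job())"
```

```text
the job is handed in; nothing more can be done
None
```

The blue template is on the jig and locked under the stud head, flat and square. I released it, left the red template where it was, and handed the job in at about 11 s; no verdict was returned.

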